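Hold a slide carrier flush on a tilted stage

TASK

First turn the black knob of the tilting sample stage until its white pointer stands at the red mark on the dial, which slopes the stage's aluminium face. Then pick up the blue slide carrier by its upright grip, tilt it to match the sloped face and hold it flush inside the black outline, square with it, with a light steady push so that the sprung face gives a few millimetres without bottoming. Finish while still gripping and pressing it there, touching nothing but the carrier; leave the red mark and the other things on the bench undisturbed.

Things in the scene. Friction and masses are not known exactly. Their poses are not given: they have to be found in the camera images.
- tilt_knob (a joint): Angle of the black bar-shaped knob about its upright axis (rad, 0 to 2.0), growing clockwise seen from above. It is geared to the stage: slope of the stage = 0.35 x this value - 0.1 rad. It turns stiffly (about 0.15 N m) and stays where it is left. Turning it clockwise from the start raises the slope.
- mark_rider (a joint): Angle of the red mark on the dial, on the same scale as the knob: the pointer is at the mark when both values are equal. It is always clockwise of the pointer at the start, by about 0.4 to 1.45 rad. Do not move it.
- knob_grip (a point): Point on the knob's axis at the height to grip it, 70 mm above the bench. The knob's grip is an upright bar 36 mm long, 14 mm thick and 34 mm high (47 to 81 mm above the bench) that stands on a round skirt 54 mm wide; this point is 11 mm below the bar's top. x axis: along the bar, towards the white pointer; z up. It turns with the knob. The stage cheek is 77 mm from the axis, on the left.
- pointer_tip (a point): Outer end of the knob's white pointer line, 28 mm from the knob's axis.
- red_mark (a point): Inner end of the small red mark on the dial, 28 mm from the knob's axis, at the same height as the pointer tip.
- stage_tilt (a joint): Slope of the stage (rad): 0 level, positive when its far edge is raised and its near edge lowered, so that the face looks up and back towards the robot. Driven by the knob only; it starts nearly level and ends at 0.2 to 0.45.
- stage_unit: The whole stage unit, fixed to the bench: grey bed 94 x 226 x 12 mm, white gearbox with the dial and knob on the right (70 mm from the origin along -y), sloping aluminium stage on the left (60 mm along +y). Origin under the bed at bench level, z up; its x axis points away from the robot, turned by up to 0.2 rad. The slope's axis is along its y, 64 mm above the bench.
- stage_face: Aluminium face plate of the stage, 80 x 76 x 6 mm, carried on springs: it gives along its own normal by 1 mm per newton, at most 10 mm. Origin and axes as face_centre.
- face_centre (a point): Centre of the upper surface of the face plate, 20 mm above the slope's axis along the normal, and of the black outline, 56 mm along x by 52 mm along y. z: the face's outward normal; x: up the slope, away from the robot; y: level, to the left. It moves with the face.
- slide_carrier: Blue carrier plate 50 (x) x 46 (y) x 5 mm with amber glass strips and an upright aluminium grip on its middle, 30 mm long (x), 12 mm thick (y), up to 43 mm above the plate's underside. Origin at the centre of its underside, z up out of the plate along the grip. About 90 g. It is the same turned half round. It starts flat on the bench, in front of the stage, grip up.
- core_plug_tan: Tan stone cylinder, 25 mm wide, 48 mm high, behind the stage; leave alone. Origin under its centre.
- core_plug_red: Red stone cylinder, 25 mm wide, 50 mm high, behind the stage; leave alone. Origin under its centre.
- sample_dish: Glass dish 60 mm wide, 14 mm high, behind the stage; leave alone. Origin under its centre.
- folding_lens: Small folding hand lens 26 x 58 x 12 mm to the right in front of the stage; leave alone. Origin under its centre.
Not all that is in view belongs to the job. Of the things that look like the slide_carrier, the middle-sized one is meant.

How it is judged:
On the way, in this order (a step that is already met when the one before it is completed fails the run):
1. the white pointer stands at the red mark, with the carrier still on the bench (horizontal distance between pointer_tip and red_mark below 0.0035 m and height (world z) of slide_carrier below 0.01 m), for 0.3 s.
2. the carrier is lifted in the grip (height (world z) of slide_carrier above 0.04 m and contact force between the fingers and slide_carrier above 1 N), for 0.2 s.
At the end, for the whole second after the job is handed in: Pointer within 3.5 mm of the mark; carrier gripped, at rest, flat on the face (0.04 rad, 3 mm), centred in the outline within 8 mm each way, square within 0.15 rad (either way round), pressed with 1.8 to 10 N; the robot touches no part of the stage (horizontal distance between pointer_tip and red_mark below 0.0035 m and angle between the z axis of slide_carrier and the z axis of face_centre, either way round below 0.04 rad and angle between the x axis of slide_carrier and the x axis of face_centre, either way round below 0.15 rad and x of slide_carrier in the frame of face_centre between -0.008 and 0.008 m and y of slide_carrier in the frame of face_centre between -0.008 and 0.008 m and z of slide_carrier in the frame of face_centre between -0.003 and 0.003 m and contact force between slide_carrier and stage_face between 1.8 and 10 N and contact force between the fingers and slide_carrier above 1 N and contact force between the arm and stage_unit below 0.5 N and linear speed of slide_carrier below 0.02 m/s); the arm keeps its last pose, push and grip.
It fails at once if the carrier is pressed on the stage with more than 25 N (contact force between slide_carrier and stage_face above 25 N).
It fails at once if the red mark is moved (distance of red_mark from where it was at the start of the episode above 0.005 m).
It fails at once if one of the bystanders (core plugs, dish, lens) is moved by more than 20 mm (distance of any of core_plug_tan, core_plug_red, sample_dish, folding_lens from where it was at the start of the episode above 0.02 m).
It also fails if it takes over 53 s, if anything falls off the work surface, if the arm or the gripper's body presses on something with over 40 N, if the wrist force passes 120 N, or if a joint passes its speed limit or range.

ROBOT

A 7-joint arm with a two-finger parallel gripper is mounted at the origin on a cart in front of the work surface, level with it; the furniture and walls round the work are solid. World frame = base frame: x ahead of the robot, y to its left, z up, the work surface at z = 0. Lengths are in m, angles in rad, forces in N, time in s.
With the tool pointing down it reaches from about 0.425 to 0.925 m from the base axis. Payload 6.8 kg.
Tool frame: the origin (TCP) lies at the very end of the fingers, on their centre line; the grasp point (between the pads) lies 19 mm behind it; z points along the fingers, y is the line along which they close (so a half turn about z gives the same grasp; the last joint's range is limited). The gripper opens to 85 mm and grips with 20 to 120 N. Pads are 22 mm wide; open, the fingers measure 114 mm over their backs; the gripper's body (76 mm by 85 mm) begins 54 mm behind the grasp point. The pads swing forward as they close: fully open they stand 13 mm farther back than shut.
Start: joints at [1.006, 0.477, 0.022, 1.555, -0.011, 1.109, -0.083], TCP at [0.298, -0.606, 0.231] pointing down, gripper open.
Joint ranges: [-2.96, 2.96], [-0.34, 2.1], [-1.41, 1.46], [0.24, 2.44], [-1.37, 4.51], [0.17, 1.92], [-2.96, 2.96]. Speed limits (rad/s): [2.39, 2.39, 3.14, 3.14, 3.14, 3.14, 3.14].

INTERFACE

Orientations are given as a unit quaternion [w, x, y, z].
In Python, from station import bot gives the robot as it stands.
- The arm moves only by the tool apply_moves, never from a script. Its argument "deltas" is a list of rows, each a list of 3 entries, a list of its own where there are three numbers: the closure, from 0 (fully open) to 1 (shut), then the shift along the tool's x, y, z in units of 0.2 m (1.0 is 0.2 m), then the turn about the tool's z in units of 2 pi rad (1.0 is 2 pi rad). A call has 1 to 12 rows; each row is the pose to reach, as a shift and turn from the pose commanded when the call began, along the tool's axes at that moment, turning the shorter way round; what a row does not reach only later rows make up. A row lasts 1/10 s, in which the tool goes at most 50 mm and 8.59 degrees, less where a joint would pass 70% of its speed; a pose out of reach is approached as far as the arm can. A call with a number of a shift or a turn outside -1 to 1 is refused whole. A call with a gripper value outside its range is refused whole. The fingers move at their own pace and stop on an object; "squeeze" is the grip in N (left out, the last holds). Time passes only in rows, so rows that repeat a pose let the fingers close. It gives the time, the measured TCP pose, the force, the opening and the grip force at its end, in the units of the state.
- bot.get_obs(): the state, without advancing time (a new reading comes with each control period).
- bot.read_camera(name): name is "scene" or "side" or "wrist"; returns a dict with "color" (420x560x3 uint8, red, green, blue), "intrinsics" (3x3 intrinsics, pixels), "pose" (4x4, takes a point from camera to world coordinates); the wrist camera has in their place "hand_eye" (4x4, takes a point from camera to tool coordinates, whose origin is the TCP and whose axes are the flange's). Camera axes: x right, y down, z forward; pixel columns grow to the right and rows downward; lengths in m; the calibration is good to about 2 mm. A picture is of the moment at which its call begins: read the wrist's pose just before it. There is no depth.
- bot.hand_in(): hands the job in; it is judged then, once.
Trained networks look in a picture, given as the dict that the camera call returned (one of the last four; its "shot" number tells which), for a name from the list of things; names that differ only in an ending like _2 or _b are one class to them, and where a whole thing is asked for, a point or a joint stands for the part that bears it (a point fixed in the world has none). Each returns a list of dicts, best first, with "confidence" (0 to 1); they miss things now and then, are a little off and sometimes report something else, mostly with a low value. They report only what shows in the picture. A call takes as long as a camera call. They do not tell look-alikes from the thing itself.
- bot.look_for(picture, target): "point" ([x, y, z] in m, in world coordinates, good to about 4 mm: the middle of the surface that is visible of it).
The state is a dict: "t": time; "q": joint angles; "joint_vel": joint speeds; "joint_torque": joint torques, N m; "eef_pos": TCP position; "tool_rot": TCP orientation; "contact_force": force on the tool from outside, world axes, zero at the start; "torque": the same for the moment, N m; "gripper_width": opening from 0.0 (shut) to 1.0 (fully open); "grasp_force": force on a finger pad.
Only numpy, scipy, OpenCV 4.12 (cv2) and the standard library are available. Lean on these libraries where they do the work, as an engineer would, in place of code of your own. Each camera call takes 0.05 s, during which the arm holds its last target. There are 200 camera calls.

## Working session

There is one attempt and no reset: what is moved stays moved. The work goes in short steps, Python scripts to look and compute and a tool call to move; the robot and the scene stay as the last step left them, time stands still between calls to the robot, and variables do not carry over. Pictures are saved under pics/ and viewed, at most 10 in all, crops included, and the job is handed in when it is done.

Besides the shell and the picture viewer there is one more tool, called by a JSON object that holds its "fn" and its "kwargs". apply_moves: Moves the arm, as the interface text tells. Its arguments: {"type":"object","properties":{"deltas":{"type":"array","items":{"type":"array"}},"squeeze":{"type":"number"}},"required":["deltas"]}

```bash
ls; mkdir -p pics; cat > h.py <<'E'
import numpy as np,cv2,sys
from station import bot
from scipy.spatial.transform import Rotation as R
def rot(o): q=o["tool_rot"]; return R.from_quat([q[1],q[2],q[3],q[0]])
def shot(cam,fn=None):
    o=bot.get_obs(); p=bot.read_camera(cam)
    if cam=="wrist":
        T=np.eye(4);T[:3,:3]=rot(o).as_matrix();T[:3,3]=o["eef_pos"];p["W"]=T@p["hand_eye"]
    else: p["W"]=np.array(p["pose"])
    if fn: cv2.imwrite("pics/"+fn,p["color"][:,:,::-1])
    return p
def proj(p,X):
    c=np.linalg.inv(p["W"])@np.append(X,1);k=np.array(p["intrinsics"])@c[:3];return k[:2]/k[2]
def atz(p,u,v,z):
    d=p["W"][:3,:3]@np.linalg.inv(p["intrinsics"])@np.array([u,v,1.]);o=p["W"][:3,3];return o+d*(z-o[2])/d[2]
E
python3 - <<'E'
from h import *
o=bot.get_obs();print(o, rot(o).as_matrix().round(3))
for c in ("scene","side"):
    p=shot(c,c+"1.png")
    print(c,p["W"].round(3).tolist())
    for n in ("slide_carrier","knob_grip","pointer_tip","red_mark","stage_face","stage_unit","folding_lens"):
        for d in bot.look_for(p,n)[:4]: print(n,np.round(d["point"],3),round(d["confidence"],2),proj(p,d["point"]).round())
a=cv2.imread("pics/scene1.png");b=cv2.imread("pics/side1.png")
E
```

```text
pics
{'t': 0.0, 'q': array([ 1.00588694,  0.47779315,  0.0223243 ,  1.55649205, -0.01149205,
        1.10929657, -0.08311308]), 'joint_vel': array([ 1.21192858e-04,  2.09109954e-04,  3.85415271e-04, -8.97270694e-05,
       -1.26577435e-03,  1.46975362e-03,  2.21086798e-04]), 'joint_torque': array([-1.43789093e-03, -5.96447539e+01,  1.60782795e+00, -2.81191278e+01,
        1.26418151e-02,  9.34084004e-03, -2.07858102e-05]), 'eef_pos': array([ 0.29745436, -0.6052422 ,  0.23031294]), 'tool_rot': array([-8.88146615e-04,  9.74025557e-01,  2.26436190e-01, -2.77732427e-04]), 'contact_force': array([-0.53826764,  0.32131369, -0.62610542]), 'torque': array([-0.05680559, -0.0100463 , -0.00415339]), 'grasp_force': 0.0, 'gripper_width': 1.002761582643347} [[ 0.897  0.441 -0.001]
 [ 0.441 -0.897  0.002]
 [-0.    -0.002 -1.   ]]
scene [[-0.765, -0.41, 0.496, 0.165], [-0.643, 0.477, -0.599, 0.232], [0.009, -0.777, -0.629, 0.62], [0.0, 0.0, 0.0, 1.0]]
slide_carrier [ 0.443 -0.099  0.011] 0.86 [272. 344.]
slide_carrier [ 0.424 -0.218  0.005] 0.77 [329. 305.]
slide_carrier [ 0.45  -0.304  0.001] 0.63 
[... 412 characters left out ...]
28.]
side [[-0.996, 0.059, -0.07, 0.645], [0.09, 0.768, -0.634, 0.306], [0.016, -0.638, -0.77, 0.818], [0.0, 0.0, 0.0, 1.0]]
slide_carrier [ 0.456 -0.308  0.002] 0.8 [343. 221.]
slide_carrier [ 0.446 -0.095  0.005] 0.78 [369. 316.]
slide_carrier [ 0.432 -0.221  0.007] 0.67 [363. 255.]
slide_carrier [ 0.565 -0.248  0.084] 0.15 [294. 223.]
knob_grip [ 0.569 -0.378  0.054] 0.76 [285. 181.]
pointer_tip [ 0.57  -0.375  0.048] 0.96 [284. 184.]
stage_face [ 0.56  -0.256  0.081] 0.59 [296. 221.]
stage_unit [ 0.574 -0.26   0.039] 0.83 [287. 233.]
stage_unit [ 0.718 -0.186  0.038] 0.72 [211. 272.]
folding_lens [ 0.459 -0.43   0.011] 0.63 [333. 174.]
folding_lens [ 0.569 -0.378  0.052] 0.21 [285. 182.]
```

View pics/scene1.png

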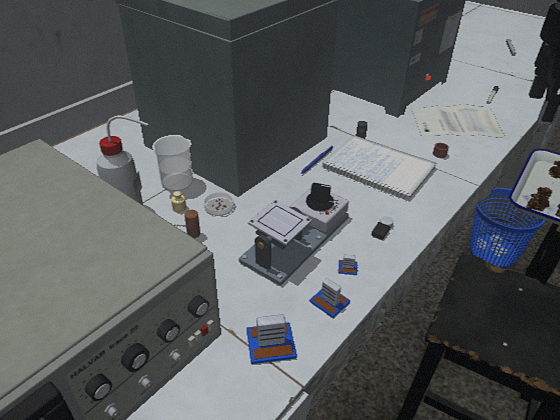

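View pics/side1.png

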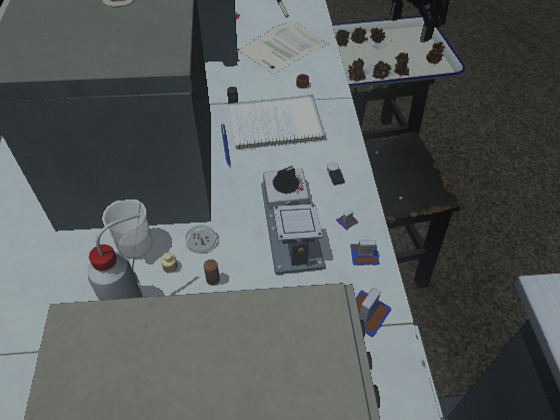

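Look-alikes of the carrier (scene picture): large (272,340), middle (329,298), small (347,265). The middle one, at about (0.428,-0.22), is the one meant. Knob is at (321,195), lens at (382,228).

{"fn": "apply_moves", "kwargs": {"deltas": [[0,[0.25,-0.15,-0.1],0.02],[0,[0.5,-0.3,-0.2],0.04],[0,[0.75,-0.45,-0.3],0.06],[0,[1.0,-0.6,-0.35],0.07],[0,[1.0,-0.75,-0.35],0.07],[0,[1.0,-0.75,-0.35],0.07],[0,[1.0,-0.75,-0.35],0.07],[0,[1.0,-0.75,-0.35],0.07]]}}

```text
t: 1.6
eef_pos: [0.4104, -0.3841, 0.3014]
tool_rot: [0.0, 1.0, 0.008, -0.0]
contact_force: [0.4, -0.1, -0.3]
gripper_width: 1.0
grasp_force: 0.0
```

```bash
python3 - <<'E'
from h import *
p=shot("wrist","w1.png");o=bot.get_obs();print(o["t"],o["eef_pos"],rot(o).as_matrix().round(3).tolist(),np.round(p["hand_eye"],3).tolist())
for n in ("slide_carrier","knob_grip","pointer_tip","red_mark","stage_face"):
    for d in bot.look_for(p,n)[:4]: print(n,np.round(d["point"],3),round(d["confidence"],2),proj(p,d["point"]).round())
E
```

```text
1.65 [ 0.41003308 -0.38472078  0.30113757] [[1.0, 0.015, -0.001], [0.015, -1.0, -0.001], [-0.001, 0.001, -1.0]] [[0.001, -0.955, -0.298, 0.076], [1.0, 0.001, 0.0, 0.0], [0.0, -0.298, 0.955, -0.143], [0.0, 0.0, 0.0, 1.0]]
slide_carrier [ 0.455 -0.114  0.009] 0.95 [ 94. 141.]
slide_carrier [ 0.452 -0.313  0.002] 0.9 [231. 145.]
slide_carrier [ 0.431 -0.234  0.004] 0.65 [179. 159.]
knob_grip [ 0.568 -0.385  0.043] 0.59 [282.  53.]
pointer_tip [ 0.567 -0.383  0.042] 0.98 [281.  54.]
stage_face [ 0.568 -0.26   0.086] 0.72 [167.  42.]
```

View pics/w1.png

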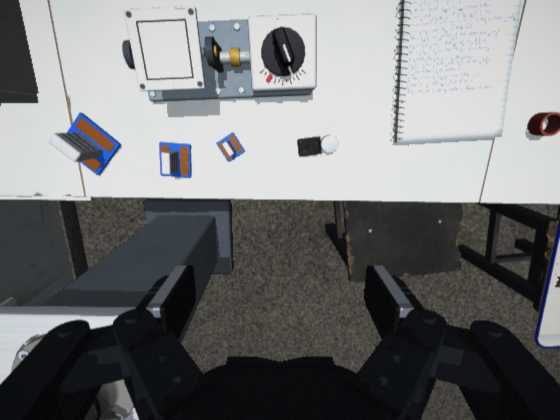

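{"fn": "apply_moves", "kwargs": {"deltas": [[0,[0.2,0,0.15],0],[0,[0.4,0,0.3],0],[0,[0.6,0,0.45],0],[0,[0.6,0,0.45],0],[0,[0.6,0,0.45],0],[0,[0.6,0,0.45],0]]}}

```text
t: 2.5
eef_pos: [0.5303, -0.3823, 0.212]
tool_rot: [0.001, 1.0, 0.008, 0.0]
contact_force: [-0.7, 0.8, 0.7]
gripper_width: 0.997
grasp_force: 0.0
```

```bash
python3 - <<'E'
from h import *
p=shot("wrist","w2.png");o=bot.get_obs();print(o["t"],o["eef_pos"],rot(o).as_matrix().round(3).tolist())
for n in ("slide_carrier","knob_grip","pointer_tip","red_mark","stage_face"):
    for d in bot.look_for(p,n)[:4]: print(n,np.round(d["point"],3),round(d["confidence"],2),proj(p,d["point"]).round())
k=proj(p,[.568,-.385,.06]);x,y=np.clip(k-[100,75],0,[360,270]).astype(int);print(x,y)
cv2.imwrite("pics/w2c.png",np.vstack([cv2.resize(p["color"][y:y+150,x:x+200,::-1],(800,600),interpolation=cv2.INTER_CUBIC)]))
E
```

```text
2.55 [ 0.53023573 -0.38238582  0.21256341] [[1.0, 0.015, 0.001], [0.015, -1.0, -0.002], [0.001, 0.002, -1.0]]
slide_carrier [ 0.458 -0.112  0.012] 0.66 [ 65. 241.]
slide_carrier [ 0.457 -0.315  0.001] 0.59 [226. 241.]
slide_carrier [ 0.436 -0.236  0.006] 0.55 [166. 256.]
knob_grip [ 0.573 -0.385  0.046] 0.85 [282. 156.]
pointer_tip [ 0.571 -0.383  0.042] 0.75 [280. 157.]
red_mark [ 0.575 -0.386  0.047] 0.5 [284. 154.]
stage_face [ 0.568 -0.258  0.086] 0.92 [144. 163.]
182 87
```

View pics/w2c.png

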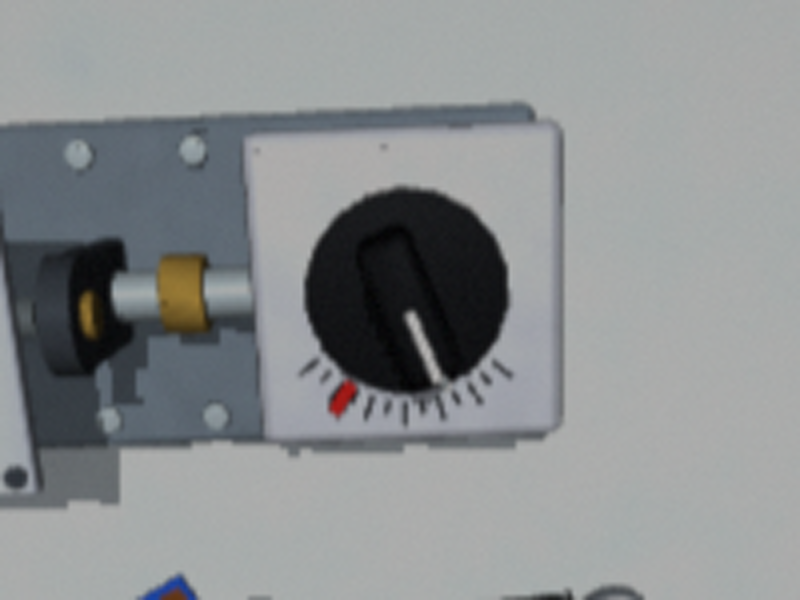

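View pics/w2.png

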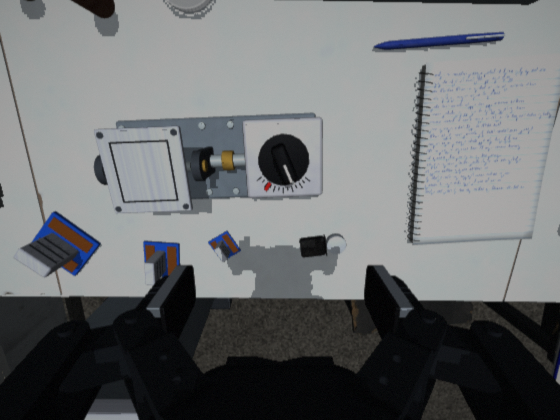

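Red mark at full pixel (269,183), pointer line (284,165)–(291.5,182), skirt centre about (284,159.5). Middle carrier is at (162,258).

```bash
python3 - <<'E'
from h import *
o=bot.get_obs();p=shot("wrist")
f=lambda x,y,z: atz(p,182+x/4,87+y/4,z)
c=f(408,290,.047);r=f(349,383,.047)
print("c",c,"r",r,np.linalg.norm(r-c)); a=lambda d:np.degrees(np.arctan2(-d[1],-d[0]))
for z in (.047,.081):
  t=f(438,380,z);s=f(408,313,z);print(z,t,s,np.linalg.norm((t-c)[:2]),a(t-c),a(t-s))
print("mark",a(r-c)); e=f(432,380,.081)-f(383,238,.081);print("bar",a(e),np.linalg.norm(e),(f(432,380,.081)+f(383,238,.081))/2)
print("gearbox",[f(*q,.04).round(3) for q in((247,137),(560,125),(560,430),(265,437))])
for q in((95,130),(172,127),(190,212),(115,213)):print(atz(p,*q,.084).round(4))
print("carrier",[atz(p,*q,.005).round(4) for q in((144,241),(180,241))])
E
```

```text
c [ 0.56974115 -0.38606172  0.047     ] r [ 0.54476457 -0.37078404  0.047     ] 0.02927861373345977
0.047 [ 0.54598887 -0.39462222  0.047     ] [ 0.56373969 -0.38619309  0.047     ] 0.02524782698595324 19.8195397328028 25.401111694766573
0.081 [ 0.55271869 -0.39305939  0.081     ] [ 0.56851212 -0.38555974  0.081     ] 0.01840466301538737 22.346801175308677 25.401111694766353
mark -31.453313799249155
bar 20.333634327003214 0.03509226203266394 [ 0.56914692 -0.38553208  0.081     ]
gearbox [array([ 0.607, -0.344,  0.04 ]), array([ 0.612, -0.424,  0.04 ]), array([ 0.531, -0.429,  0.04 ]), array([ 0.528, -0.347,  0.04 ])]
[ 0.5975 -0.2157  0.084 ]
[ 0.6012 -0.2848  0.084 ]
[ 0.522 -0.295  0.084]
[ 0.5198 -0.222   0.084 ]
carrier [array([ 0.4569, -0.2077,  0.005 ]), array([ 0.4577, -0.2543,  0.005 ])]
```

{"fn": "apply_moves", "kwargs": {"deltas": [[0.5,[0.1,0.01,0.1],-0.02],[0.5,[0.195,0.02,0.25],-0.04],[0.5,[0.195,0.02,0.4],-0.061],[0.5,[0.195,0.02,0.55],-0.061],[0.5,[0.195,0.02,0.65],-0.061],[0.5,[0.195,0.02,0.72],-0.061],[0.5,[0.195,0.02,0.78],-0.061],[0.5,[0.195,0.02,0.78],-0.061],[0.5,[0.195,0.02,0.78],-0.061]]}}

```text
t: 3.75
eef_pos: [0.5706, -0.3846, 0.0561]
tool_rot: [0.0, 0.98, 0.199, 0.0]
contact_force: [-0.5, 0.1, 0.6]
gripper_width: 0.499
grasp_force: 0.0
```

{"fn": "apply_moves", "kwargs": {"deltas": [[1,[0,0,0],0],[1,[0,0,0],0],[1,[0,0,0],0],[1,[0,0,0],0],[1,[0,0,0],0]], "squeeze": 40}}

```text
t: 4.25
eef_pos: [0.5709, -0.3848, 0.0566]
tool_rot: [0.001, 0.98, 0.199, 0.001]
contact_force: [-1.0, -0.1, 6.2]
gripper_width: 0.157
grasp_force: 40.1
```

{"fn": "apply_moves", "kwargs": {"deltas": [[1,[0,0,-0.005],0.02],[1,[0,0,-0.005],0.04],[1,[0,0,-0.005],0.06],[1,[0,0,-0.005],0.08],[1,[0,0,-0.005],0.1],[1,[0,0,-0.005],0.12],[1,[0,0,-0.005],0.135],[1,[0,0,-0.005],0.15],[1,[0,0,-0.005],0.152],[1,[0,0,-0.005],0.152]]}}

```text
t: 5.25
eef_pos: [0.5706, -0.3872, 0.0567]
tool_rot: [0.002, 0.962, -0.275, 0.002]
contact_force: [3.4, -6.5, -3.9]
gripper_width: 0.155
grasp_force: 39.2
```

```bash
python3 - <<'E'
from h import *
o=bot.get_obs();print(o["t"],o["q"].round(2),o["torque"],o["contact_force"],R.as_euler(rot(o),"xyz",degrees=True))
p=shot("wrist");q=proj(p,[.57,-.386,.06]);print(q)
x,y=np.clip(q-[100,75],0,[360,270]).astype(int);print(x,y)
cv2.imwrite("pics/w3.png",cv2.resize(p["color"][y:y+150,x:x+200,::-1],(800,600),interpolation=cv2.INTER_CUBIC))
E
```

```text
5.25 [ 0.4   0.69  0.16  1.65 -0.13  0.81 -1.52] [-1.42878805 -0.56200337 -0.02634557] [ 3.35350543 -6.48191276 -3.88511128] [179.84275248  -0.25691963 -31.87851567]
[277.78316392 273.79456494]
177 198
```

View pics/w3.png

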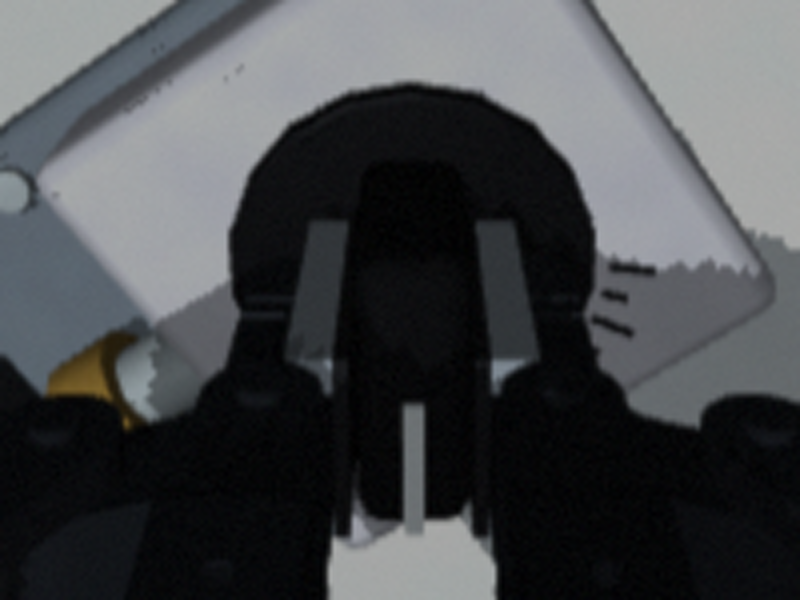

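The pointer bar lies along the tool's x axis. The mark is hidden by the fingers, so I'll release and rise to check.

{"fn": "apply_moves", "kwargs": {"deltas": [[0.5,[0,0,0],0],[0.5,[0,0,0],0],[0.5,[0,0,0],0],[0.4,[0,0,-0.2],0],[0.3,[0,0,-0.4],0],[0.3,[-0.1,-0.1,-0.6],-0.02],[0.3,[-0.17,-0.11,-0.75],-0.04],[0.3,[-0.17,-0.11,-0.75],-0.06],[0.3,[-0.17,-0.11,-0.75],-0.08],[0.3,[-0.17,-0.11,-0.75],-0.088],[0.3,[-0.17,-0.11,-0.75],-0.088]]}}

```text
t: 6.4
eef_pos: [0.5527, -0.3473, 0.2064]
tool_rot: [-0.0, 1.0, -0.001, 0.0]
contact_force: [0.9, -0.3, 1.0]
gripper_width: 0.698
grasp_force: 0.0
```

```bash
python3 - <<'E'
from h import *
o=bot.get_obs();print(o["t"],o["eef_pos"],R.as_euler(rot(o),"xyz",degrees=True))
p=shot("wrist","w4.png");q=proj(p,[.57,-.386,.06]);print(q)
for n in ("slide_carrier","stage_face"):
    for d in bot.look_for(p,n)[:4]: print(n,np.round(d["point"],3),round(d["confidence"],2),proj(p,d["point"]).round())
a=p["color"]
x,y=np.clip(q-[75,56],0,[410,308]).astype(int);print(x,y)
k=proj(p,[.43,-.236,.02]);x2,y2=np.clip(k-[75,56],0,[410,308]).astype(int);print(x2,y2)
k=proj(p,[.56,-.256,.08]);x3,y3=np.clip(k-[75,56],0,[410,308]).astype(int);print(x3,y3)
C=lambda x,y,w,h:cv2.resize(a[y:y+112,x:x+150,::-1],(w,h),interpolation=cv2.INTER_CUBIC)
cv2.imwrite("pics/w4c.png",np.vstack([np.hstack([C(x,y,400,300),C(x2,y2,400,300)]),np.hstack([C(x3,y3,400,300),C(x3,y3,400,300)])]))
E
```

```text
6.4 [ 0.55266644 -0.34731776  0.20643524] [-1.79975345e+02 -4.95348114e-03 -7.76888859e-02]
[317.53933992 183.29524238]
slide_carrier [ 0.443 -0.225  0.004] 0.69 [186. 269.]
slide_carrier [ 0.456 -0.311  0.002] 0.69 [252. 260.]
slide_carrier [ 0.459 -0.114  0.011] 0.62 [ 97. 261.]
stage_face [ 0.566 -0.257  0.088] 0.69 [181. 194.]
stage_face [ 0.573 -0.306  0.038] 0.63 [240. 176.]
242 127
117 228
108 141
```

View pics/w4c.png

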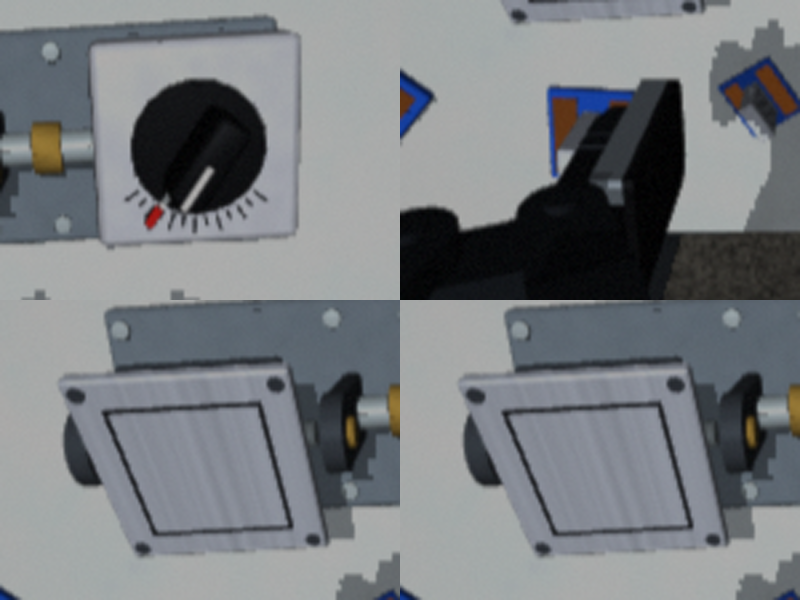

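```bash
python3 - <<'E'
from h import *
p=shot("wrist")
f=lambda x,y,z,x0=242,y0=127: atz(p,x0+x*.375,y0+y*.375,z)
c=f(199,147,.047);a=lambda d:np.degrees(np.arctan2(-d[1],-d[0]))
r1,r2=f(158,207,.047),f(150,228,.047)
t,s=f(184,209,.081),f(212,169,.081)
print(c,"mark",a(r1-c),a(r2-c),a(f(154,217,.047)-c),"ptr line",a(t-s),"tip about centre",a(t-c),np.linalg.norm((t-c)[:2]),np.linalg.norm((r1-c)[:2]))
e=[f(225,113,.081),f(176,202,.081)]
C=np.array([.5697,-.386]);print("old centre:",a(r1[:2]-C),a(r2[:2]-C),a(t[:2]-C))
# outline corners on face, solve slope+pose with solvePnP
K=np.array(p["intrinsics"])
ip=np.array([(105,412),(261,404),(291,527),(155,535)])*.375+[108,141]
hx,hy=.028,.026
op=np.array([(hx,hy,0),(hx,-hy,0),(-hx,-hy,0),(-hx,hy,0)])
for fl in (cv2.SOLVEPNP_ITERATIVE,cv2.SOLVEPNP_IPPE):
  ok,rv,tv=cv2.solvePnP(op,ip,K,None,flags=fl)
  M=p["W"][:3,:3]@cv2.Rodrigues(rv)[0];T=p["W"][:3,:3]@tv[:,0]+p["W"][:3,3];print(T.round(4),M.round(3).tolist())
E
```

```text
[ 0.56861763 -0.38688865  0.047     ] mark -32.550298707096566 -29.285932247028942 -30.892591008762896 ptr line -32.77543833211957 tip about centre -29.638821149457073 0.018050463443742296 0.02908506592974243
old centre: -29.96781669056003 -27.3593705682811 -25.606918701638055
[ 0.4578 -0.2605  0.1229] [[0.986, -0.1, -0.136], [0.106, 0.994, 0.039], [0.132, -0.053, 0.99]]
[ 0.4573 -0.2602  0.1222] [[0.986, -0.103, -0.128], [0.11, 0.993, 0.042], [0.123, -0.055, 0.991]]
```

```bash
python3 - <<'E'
from h import *
from scipy.optimize import least_squares
p=shot("wrist")
ip=np.array([(105,112),(261,104),(291,227),(155,235)])*.375+[108,141]
hx,hy=.028,.026
op=np.array([(hx,hy,0),(hx,-hy,0),(-hx,-hy,0),(-hx,hy,0)])
def pose(v):
  x,y,w,th=v;M=(R.from_euler("z",w)*R.from_euler("y",-th)).as_matrix();return np.array([x,y,.064])+.02*M[:,2],M
def res(v):
  T,M=pose(v);return np.concatenate([proj(p,T+M@q)-i for q,i in zip(op,ip)])
s=least_squares(res,[.57,-.256,.05,.3]);T,M=pose(s.x);print("axis x,y,yaw,slope",s.x.round(4),"face",T.round(4),"rms",np.sqrt(np.mean(s.fun**2)))
w=s.x[2];print("axis predicted from knob",np.array([.569,-.386])+.13*np.array([-np.sin(w),np.cos(w)]))
E
```

```text
axis x,y,yaw,slope [ 0.5605 -0.2573  0.0504  0.394 ] face [ 0.5529 -0.2577  0.0825] rms 0.17594052175188515
axis predicted from knob [ 0.56244643 -0.25616529]
```

{"fn": "apply_moves", "kwargs": {"deltas": [[0,[-0.2,-0.2,0],0],[0,[-0.4,-0.4,0.05],0],[0,[-0.5,-0.55,0.1],0],[0,[-0.5,-0.55,0.1],0],[0,[-0.5,-0.55,0.1],0]]}}

```text
t: 7.15
eef_pos: [0.4525, -0.2366, 0.1863]
tool_rot: [-0.0, 1.0, -0.0, -0.0]
contact_force: [-0.1, -0.9, 0.4]
gripper_width: 1.0
grasp_force: 0.0
```

```bash
python3 - <<'E'
from h import *
o=bot.get_obs();print(o["t"],o["eef_pos"],R.as_euler(rot(o),"xyz",degrees=True))
p=shot("wrist","w5.png")
for d in bot.look_for(p,"slide_carrier")[:4]: print(np.round(d["point"],3),round(d["confidence"],2),proj(p,d["point"]).round())
k=proj(p,[.44,-.23,.02]);x,y=np.clip(k-[80,60],0,[400,300]).astype(int);print(x,y)
cv2.imwrite("pics/w5c.png",cv2.resize(p["color"][y:y+120,x:x+160,::-1],(800,600),interpolation=cv2.INTER_CUBIC))
E
```

```text
7.15 [ 0.45249578 -0.2366339   0.1863249 ] [-1.79989305e+02  1.49609016e-02 -5.41516133e-02]
[ 0.454 -0.31   0.001] 0.73 [343. 190.]
[ 0.433 -0.23   0.002] 0.56 [274. 208.]
[ 0.457 -0.109  0.01 ] 0.56 [165. 189.]
[ 0.458 -0.436  0.013] 0.45 [459. 189.]
193 146
```

View pics/w5c.png

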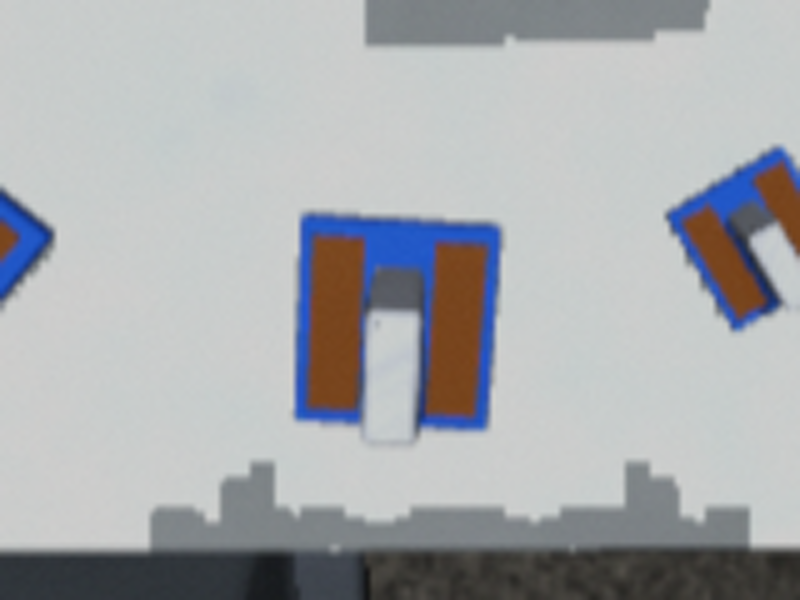

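```bash
python3 - <<'E'
from h import *
p=shot("wrist");o=bot.get_obs()
P=[atz(p,193+x/5,146+y/5,.005)[:2] for x,y in((303,215),(499,228),(487,428),(297,420))]
c=np.mean(P,0);d=(P[0]+P[1]-P[2]-P[3]);print("carrier",c.round(4),"yaw",np.arctan2(d[1],d[0]),[np.linalg.norm(P[i]-P[i-1]).round(4) for i in range(4)])
T=[atz(p,193+x/5,146+y/5,.043)[:2] for x,y in((368,310),(420,310),(416,442),(363,442))];print("grip top",np.mean(T,0).round(4))
t=np.append(c,.012);print("tool delta units",(rot(o).inv().apply(t-o["eef_pos"])/.2).round(3))
E
```

```text
carrier [ 0.4321 -0.2307] yaw -0.05133402536289968 [np.float64(0.0498), np.float64(0.0448), np.float64(0.0488), np.float64(0.0452)]
grip top [ 0.4323 -0.2306]
tool delta units [-0.114 -0.041  0.875]
```

{"fn": "apply_moves", "kwargs": {"deltas": [[0.4,[-0.05,-0.02,0.2],0.008],[0.5,[-0.105,-0.035,0.4],0.008],[0.5,[-0.105,-0.035,0.55],0.008],[0.5,[-0.105,-0.035,0.65],0.008],[0.5,[-0.105,-0.035,0.65],0.008],[0.5,[-0.105,-0.035,0.65],0.008]]}}

```text
t: 7.9
eef_pos: [0.433, -0.2313, 0.0566]
tool_rot: [0.0, 1.0, -0.027, 0.0]
contact_force: [-0.2, 0.3, 0.3]
gripper_width: 0.5
grasp_force: 0.0
```

```bash
python3 - <<'E'
from h import *
for i in range(2):
  o=bot.get_obs();print(o["t"],o["eef_pos"],R.as_euler(rot(o),"xyz"),((rot(o).inv().apply(np.array([.4321,-.2307,.013])-o["eef_pos"]))/.2).round(3))
E
```

```text
7.9 [ 0.43298661 -0.23134946  0.05659177] [ 3.14122157e+00 -4.02400082e-04 -5.30557276e-02] [-0.005 -0.003  0.218]
7.9 [ 0.43298661 -0.23134946  0.05659177] [ 3.14122157e+00 -4.02400082e-04 -5.30557276e-02] [-0.005 -0.003  0.218]
```

{"fn": "apply_moves", "kwargs": {"deltas": [[0.5,[0,0,0.12],0],[0.5,[-0.005,0,0.215],0],[0.5,[-0.005,0,0.215],0],[1,[-0.005,0,0.215],0],[1,[-0.005,0,0.215],0],[1,[-0.005,0,0.215],0],[1,[-0.005,0,0.215],0],[1,[-0.005,0,0],0],[1,[-0.005,0,-0.2],0],[1,[-0.005,0,-0.4],0],[1,[-0.005,0,-0.4],0],[1,[-0.005,0,-0.4],0]], "squeeze": 20}}

```text
t: 9.1
eef_pos: [0.4316, -0.2306, 0.1375]
tool_rot: [0.0, 1.0, -0.026, 0.001]
contact_force: [-0.6, 0.4, -1.2]
gripper_width: 0.139
grasp_force: 22.8
```

```bash
python3 - <<'E'
from h import *
o=bot.get_obs();print(o["t"],o["eef_pos"],R.as_euler(rot(o),"xyz"))
w,th=.0504,.394;M=(R.from_euler("z",w)*R.from_euler("y",-th)).as_matrix();F=np.array([.5529,-.2577,.0825])
for h in (.031,.050): # pivot then approx TCP target with tool vertical
  P=F+M[:,2]*.031; print("pivot",P)
tcp=P-[0,0,.019];print("flush tcp",tcp,"pressed 5mm",tcp-.005*M[:,2])
hov=tcp+[0,0,.05];print("delta units",(rot(o).inv().apply(hov-o["eef_pos"])/.2).round(3),"turn",-(w-R.as_euler(rot(o),"xyz")[2])/2/np.pi)
E
```

```text
9.1 [ 0.43162211 -0.23064614  0.1375384 ] [ 3.14069188e+00 -2.86003651e-03 -5.22458289e-02]
pivot [ 0.54101468 -0.25829953  0.11112481]
pivot [ 0.54101468 -0.25829953  0.11112481]
flush tcp [ 0.54101468 -0.25829953  0.09212481] pressed 5mm [ 0.54293166 -0.25820283  0.0875079 ]
delta units [ 0.554  0.11  -0.021] turn -0.016336591059208424
```

{"fn": "apply_moves", "kwargs": {"deltas": [[1,[0.2,0.04,-0.02],-0.008],[1,[0.4,0.08,-0.02],-0.016],[1,[0.554,0.11,-0.02],-0.016],[1,[0.554,0.11,0.05],-0.016],[1,[0.554,0.11,0.12],-0.016],[1,[0.554,0.11,0.16],-0.016],[1,[0.554,0.11,0.16],-0.016]]}}

```text
t: 9.8
eef_pos: [0.5378, -0.2575, 0.1019]
tool_rot: [-0.001, 1.0, 0.024, -0.002]
contact_force: [-0.6, 0.1, -0.7]
gripper_width: 0.132
grasp_force: 22.8
```

{"fn": "apply_moves", "kwargs": {"deltas": [[1,[0,0,0.01],0],[1,[0,0,0.02],0],[1,[0,0,0.03],0],[1,[0,0,0.04],0],[1,[0,0,0.05],0],[1,[0,0,0.06],0]]}}

```text
t: 10.4
eef_pos: [0.5422, -0.2584, 0.0935]
tool_rot: [0.0, 1.0, 0.024, 0.002]
contact_force: [1.7, 0.4, 7.1]
gripper_width: 0.136
grasp_force: 24.1
```

{"fn": "apply_moves", "kwargs": {"deltas": [[1,[0,0,0.015],0],[1,[0,0,0.03],0],[1,[0,0,0.03],0]]}}

```text
t: 10.7
eef_pos: [0.5413, -0.2586, 0.0881]
tool_rot: [0.0, 1.0, 0.024, 0.001]
contact_force: [-4.8, 1.6, 14.4]
gripper_width: 0.135
grasp_force: 26.0
```

```bash
python3 - <<'E'
from h import *
o=bot.get_obs();print(o["t"],o["eef_pos"],o["contact_force"],o["torque"])
a=[]
for c,X in(("side",[.55,-.258,.09]),("scene",[.55,-.258,.09])):
  p=shot(c);x,y=np.clip(proj(p,X)-[50,75],0,[460,270]).astype(int);print(c,x,y)
  a.append(cv2.resize(p["color"][y:y+150,x:x+100,::-1],(400,600),interpolation=cv2.INTER_CUBIC))
cv2.imwrite("pics/s6.png",np.hstack(a))
E
```

```text
10.7 [ 0.54126027 -0.25857843  0.08813551] [-4.76658811  1.56688947 14.36686789] [0.40536138 0.57194405 0.04760414]
side 251 141
scene 235 144
```

View pics/s6.png

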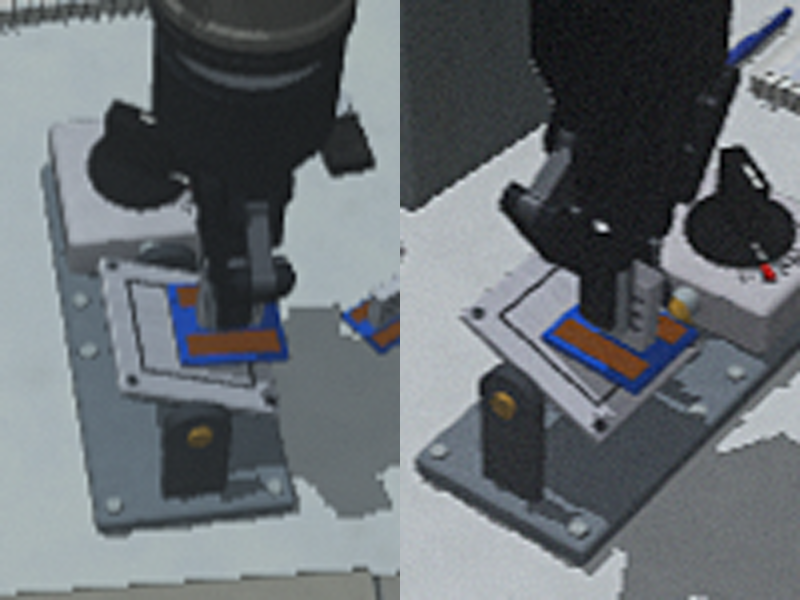

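The picture shows the carrier (about (225,320) in the left half) still nearly level in the grip and 10–15 mm low on the slope: it does not pivot under the 20 N grip. I'll reposition it up-slope, then loosen the fingers a little so it lies down flush, and grip again.

{"fn": "apply_moves", "kwargs": {"deltas": [[1,[0,0,-0.06],0],[1,[0,0,-0.13],0],[1,[0.03,0,-0.13],0],[1,[0.06,0,-0.13],0],[1,[0.06,0,-0.11],0],[1,[0.06,0,-0.1],0],[1,[0.06,0,-0.1],0]]}}

```text
t: 11.5
eef_pos: [0.5517, -0.2572, 0.1051]
tool_rot: [-0.0, 1.0, 0.024, -0.001]
contact_force: [0.3, 0.2, -2.0]
gripper_width: 0.14
grasp_force: 23.6
```

```bash
python3 - <<'E'
from h import *
o=bot.get_obs();print(o["t"],o["eef_pos"],o["contact_force"],o["torque"])
p=shot("side","s7.png");shot("scene","s7b.png")
K=proj(p,[.553,-.2577,.0825]);print("face px",K)
# blue pixels near the stage
a=p["color"].astype(int);m=(a[:,:,2]>a[:,:,0]+50)&(a[:,:,2]>a[:,:,1]+30)
n,l,s,c=cv2.connectedComponentsWithStats(m.astype(np.uint8))
for i in range(1,n):
  if s[i,4]>15: print(s[i],c[i].round(1))
# predicted corner pixels: level at given TCP / flush
E0=o["eef_pos"]
for nm,c0,th in(("level",E0-[0,0,.0075],0),("flush",np.array([.5529,-.2577,.0825]),.394)):
  M=(R.from_euler("z",.05)*R.from_euler("y",-th)).as_matrix()
  print(nm,[proj(p,c0+M@[x,y,0]).round(0).tolist() for x,y in((.025,.023),(.025,-.023),(-.025,-.023),(-.025,.023))])
E
```

```text
11.5 [ 0.55169661 -0.25723558  0.10506654] [ 0.32097943  0.16717489 -1.96259235] [-0.08066422 -0.01774377 -0.03594656]
face px [299.80099532 219.08350745]
[439  31  25  35  45] [451.4  48. ]
[352  72 108  13 133] [404.7  78.2]
[221 124   8  42 105] [225.1 145.5]
[287 206  31  22 171] [299.2 218.6]
[337 218  12  11  31] [341.6 223.1]
[356 290  12  10  34] [360.6 293.6]
[364 300  27  37 172] [376.9 319. ]
level [[289.0, 226.0], [285.0, 206.0], [312.0, 203.0], [317.0, 223.0]]
flush [[289.0, 227.0], [286.0, 207.0], [310.0, 211.0], [314.0, 231.0]]
```

{"fn": "apply_moves", "kwargs": {"deltas": [[1,[0,0,0.01],0],[1,[0,0,0.02],0],[1,[0,0,0.025],0],[1,[0,0,0.025],0]]}}

```text
t: 12.0
eef_pos: [0.553, -0.2577, 0.1016]
tool_rot: [0.0, 1.0, 0.024, 0.0]
contact_force: [1.0, -0.9, 2.9]
gripper_width: 0.135
grasp_force: 24.1
```

{"fn": "apply_moves", "kwargs": {"deltas": [[0.85,[0,0,0],0],[0.85,[0,0,0],0],[0.85,[0,0,0],0]]}}

```text
t: 12.3
eef_pos: [0.5523, -0.2575, 0.1012]
tool_rot: [-0.0, 1.0, 0.024, -0.0]
contact_force: [0.2, 0.1, -1.0]
gripper_width: 0.154
grasp_force: 0.0
```

```bash
cat > v.py <<'E'
from h import *
o=bot.get_obs();print(o["t"],o["eef_pos"],o["contact_force"].round(1),o["gripper_width"],o["grasp_force"])
for cam in("side","scene"):
  p=shot(cam,sys.argv[1]+cam+".png")
  a=p["color"].astype(int);m=(a[:,:,2]>a[:,:,0]+50)&(a[:,:,2]>a[:,:,1]+30)
  n,l,s,c=cv2.connectedComponentsWithStats(m.astype(np.uint8),connectivity=8)
  K=proj(p,[.553,-.2577,.0825])
  for i in range(1,n):
    if s[i,4]>15 and np.linalg.norm(c[i]-K)<30: print(cam,s[i],c[i].round(1))
  for dx in(0,-.01):
    M=(R.from_euler("z",.05)*R.from_euler("y",-.394)).as_matrix();c0=np.array([.5529,-.2577,.0825])+M@[dx,0,.003]
    print(dx,[proj(p,c0+M@[x,y,0]).round(0).tolist() for x,y in((.025,.023),(.025,-.023),(-.025,-.023),(-.025,.023))])
E
python3 v.py a
```

```text
12.3 [ 0.55227876 -0.25748797  0.10117287] [ 0.2  0.1 -1. ] 0.1536399316650204 0.0
side [290 208  28  24 129] [298.1 221.9]
0 [[290.0, 226.0], [286.0, 206.0], [311.0, 210.0], [315.0, 230.0]]
-0.01 [[295.0, 227.0], [291.0, 207.0], [315.0, 211.0], [320.0, 231.0]]
scene [268 215  38  26 181] [285.1 228.1]
0 [[265.0, 218.0], [282.0, 205.0], [303.0, 224.0], [287.0, 238.0]]
-0.01 [[270.0, 222.0], [286.0, 208.0], [308.0, 228.0], [292.0, 242.0]]
```

{"fn": "apply_moves", "kwargs": {"deltas": [[0.78,[0,0,0],0],[0.75,[-0.02,0,0.01],0],[0.75,[-0.05,0,0.03],0],[0.75,[-0.075,0,0.05],0],[0.75,[-0.075,0,0.05],0]]}}

```text
t: 12.9
eef_pos: [0.5358, -0.2584, 0.0904]
tool_rot: [-0.0, 1.0, 0.024, -0.001]
contact_force: [-0.5, -0.2, -1.0]
gripper_width: 0.25
grasp_force: 0.0
```

```bash
python3 v.py b
```

```text
12.9 [ 0.53575314 -0.25838215  0.09039874] [-0.5 -0.2 -1. ] 0.25028201152578583 0.0
side [290 208  28  24 142] [298.5 221.8]
0 [[290.0, 226.0], [286.0, 206.0], [311.0, 210.0], [315.0, 230.0]]
-0.01 [[295.0, 227.0], [291.0, 207.0], [315.0, 211.0], [320.0, 231.0]]
scene [268 213  37  28 184] [284.6 227.4]
0 [[265.0, 218.0], [282.0, 205.0], [303.0, 224.0], [287.0, 238.0]]
-0.01 [[270.0, 222.0], [286.0, 208.0], [308.0, 228.0], [292.0, 242.0]]
```

```bash
python3 - <<'E'
from h import *
a=[]
for c,w in(("wrist",200),("side",100),("scene",100)):
  p=shot(c);x,y=np.clip(proj(p,[.548,-.258,.085])-[w//2,w*3//8],0,[560-w,420-w*3//4]).astype(int)
  im=p["color"][:,:,::-1].copy()
  M=(R.from_euler("z",.05)*R.from_euler("y",-.394)).as_matrix()
  s=800 if w==200 else 400
  big=cv2.resize(im[y:y+w*3//4,x:x+w],(s if w==100 else 400,300),interpolation=cv2.INTER_CUBIC);f=400/w
  ov=big.copy()
  q=[((proj(p,np.array([.5529,-.2577,.0825])+M@[X,Y,.005])-[x,y]+.5)*f).astype(int) for X,Y in((.025,.023),(.025,-.023),(-.025,-.023),(-.025,.023))]
  cv2.polylines(ov,[np.array(q)],True,(0,255,0),1);print(c,x,y,f,[k.tolist() for k in q]);a.append((big,ov))
cv2.imwrite("pics/c8.png",np.vstack([np.hstack(a[0]),np.hstack([a[1][1],a[2][1]])]))
E
```

```text
wrist 179 170 2.0 [[106, 74], [294, 74], [277, 204], [124, 204]]
side 252 180 4.0 [[155, 184], [140, 104], [238, 120], [255, 199]]
scene 236 185 4.0 [[120, 132], [186, 77], [272, 154], [208, 212]]
```

View pics/c8.png

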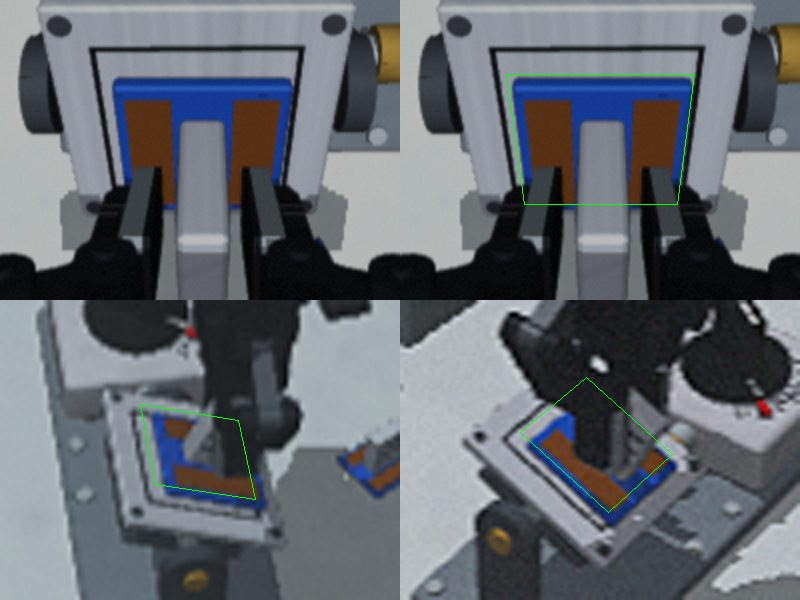

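The carrier lies flush and square on the face. It is slightly low on the slope (wrist crop: outline's far edge v=48, carrier's far edge v=79).

```bash
python3 - <<'E'
from h import *
p=shot("wrist");M=(R.from_euler("z",.05)*R.from_euler("y",-.394)).as_matrix();F=np.array([.5529,-.2577,.0825])
g=lambda X,Y,z:((proj(p,F+M@[X,Y,z])-[179,170])*2).round(1)
print(bot.get_obs()["eef_pos"],"outline",g(.028,.026,0),g(.028,-.026,0))
for d in(0,-.003,-.005,-.007,-.009):print(d,g(.025+d,.023,.005),g(.025+d,-.023,.005))
E
```

```text
[ 0.53790475 -0.25825814  0.09149197] outline [95.3 53.4] [304.   53.3]
0 [106.1  75.3] [293.2  75.3]
-0.003 [107.4  84.7] [292.   84.7]
-0.005 [108.2  90.8] [291.2  90.8]
-0.007 [109.   96.8] [290.4  96.8]
-0.009 [109.8 102.7] [289.7 102.7]
```

{"fn": "apply_moves", "kwargs": {"deltas": [[1,[0,0,0],0],[1,[0,0,0],0],[1,[0,0,0],0],[1,[0,0,0],0]], "squeeze": 30}}

```text
t: 13.6
eef_pos: [0.5377, -0.2583, 0.0914]
tool_rot: [0.0, 1.0, 0.024, 0.0]
contact_force: [0.9, 0.2, 0.5]
gripper_width: 0.134
grasp_force: 35.6
```

{"fn": "apply_moves", "kwargs": {"deltas": [[1,[-0.004,0,-0.01],0],[1,[0.003,0,-0.013],0],[1,[0.01,0,-0.016],0],[1,[0.01,0,-0.016],0],[1,[0.014,0,-0.006],0],[1,[0.018,0,0.004],0],[1,[0.021,0,0.011],0],[1,[0.0235,0,0.0175],0],[1,[0.0235,0,0.0175],0],[1,[0.0235,0,0.0175],0],[1,[0.0235,0,0.0175],0]]}}

```text
t: 14.7
eef_pos: [0.5424, -0.2581, 0.0881]
tool_rot: [0.0, 1.0, 0.024, 0.0]
contact_force: [-1.2, 0.5, 5.0]
gripper_width: 0.131
grasp_force: 36.4
```

```bash
python3 v.py c; python3 - <<'E'
from h import *
for i in range(3):
  p=shot("wrist","w9.png");o=bot.get_obs();print(o["eef_pos"].round(4),o["contact_force"].round(2),o["torque"].round(3),o["grasp_force"])
M=(R.from_euler("z",.05)*R.from_euler("y",-.394)).as_matrix();F=np.array([.5529,-.2577,.0825])-.0045*M[:,2]
g=lambda X,Y,z:proj(p,F+M@[X,Y,z])
# column profiles down the middle-left of face: find outline (dark) and carrier edge (blue)
for Y in(.015,-.015):
  L=[(X,p["color"][tuple(g(X,Y,0).round().astype(int)[::-1])].astype(int)) for X in np.arange(.034,.005,-.0005)]
  dark=[round(X,4) for X,c in L if c.sum()<200 and c[2]<c[0]+20]; blue=[round(X,4) for X,c in L if c[2]>c[0]+40]
  print(Y,"outline",dark[:4],"blue from",blue[:1], "expected blue at", [X for X in np.arange(.034,.005,-.0005) if g(X,Y,0)[1]>=g(.025,Y,.005)[1]][:1])
E
```

```text
14.7 [ 0.54244083 -0.25813447  0.08814575] [-1.2  0.5  5. ] 0.13087238225329859 36.42658710479736
side [287 210  29  24 134] [296.  223.4]
0 [[290.0, 226.0], [286.0, 206.0], [311.0, 210.0], [315.0, 230.0]]
-0.01 [[295.0, 227.0], [291.0, 207.0], [315.0, 211.0], [320.0, 231.0]]
scene [266 212  37  29 207] [282.4 227. ]
0 [[265.0, 218.0], [282.0, 205.0], [303.0, 224.0], [287.0, 238.0]]
-0.01 [[270.0, 222.0], [286.0, 208.0], [308.0, 228.0], [292.0, 242.0]]
[ 0.5424 -0.2582  0.0881] [-0.6   0.15  4.28] [0.149 0.183 0.013] 36.42820179462433
[ 0.5424 -0.2581  0.0881] [-1.01 -0.12  4.85] [0.18  0.202 0.075] 36.42784237861633
[ 0.5425 -0.2582  0.0881] [-1.81  0.32  4.97] [0.132 0.205 0.065] 36.42801582813263
0.015 outline [np.float64(0.03), np.float64(0.0295), np.float64(0.029), np.float64(0.015)] blue from [np.float64(0.0225)] expected blue at [np.float64(0.02049999999999999)]
-0.015 outline [np.float64(0.0295), np.float64(0.029), np.float64(0.015), np.float64(0.0145)] blue from [np.float64(0.0225)] expected blue at [np.float64(0.02049999999999999)]
```

```bash
python3 -c "
from station import bot
print(bot.hand_in())"
```

```text
the job is handed in; nothing more can be done
None
```

I've handed the job in, but the hand-in gave no verdict. By my last measurements the pointer is within about 2° of the red mark, and the carrier is gripped flush, square and centred to about 1 mm. It was pressing at an estimated 5–6 N, 14.7 s in.

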